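# Put the setting gauge back in its own nest

### The job

The aluminium setting gauge was left on the inspection stage with its grip rib trapped under the ring light: draw it out by its tail, set it down flat on the bench beside the station and let go, then take it again by its rib and press it fully home, down past the sprung balls, in its own nest in the storage rack, the one whose tag carries the round disc (like the disc mark on the gauge's tail). Do not knock the ring light and camera, and leave the other gauge, the spare lens, the screwdriver and the bottle where they are.

Things in the scene. Friction and masses are not known exactly. Their poses are not given: they have to be found in the camera images.
- gauge: the setting gauge, one aluminium piece 160 mm long, 0.34 kg. Origin: on the underside, below rib and centre of mass; x from tail to body, z up. Body: x -28 to 52 mm, 50 mm wide, 24 mm high. Tail: x -108 to -28 mm, 22 mm wide, 20 mm high, same underside. Rib: on the body at x = 0, 14 mm thick (x), 40 mm long (y), 24 to 56 mm high. Starts on the stage, underside 30 mm above the bench
- rib (a point): grip point on the gauge's rib: on the rib's axis, 48 mm above the underside (8 mm below the rib's top). At the start the rib is under the ring light and cannot be reached from above
- tail (a point): point inside the gauge's tail, 92 mm behind the rib (16 mm from the tail's end), 10 mm above the underside. The tail has a 16 mm disc mark on top. At the start it juts out from the stage edge towards the robot, free underneath and above. The gauge is to be set down on the bench, so grip it with the fingertips above the underside
- station: fixed inspection station. Origin on the bench, below the gauge's origin at the start (within some mm); x points away from the tail. Stage block: x -30 to 60, y -40 to 40 mm, top at 30 mm. Base plate: x -30 to 120, y -70 to 160 mm, 10 mm high. Square post 40 mm wide at x 50, y 130 mm, 286 mm high
- light: fixed ring light with camera over the stage: dark disc 110 mm in diameter, 14 mm thick, origin at the centre of its underside, 112 mm above the bench and 12 mm from the station's origin along the station's x. On it lens (42 mm diameter) and camera (40 mm square), up to 246 mm above the bench; brackets run to the post at the station's +y side
- rack: fixed aluminium base plate of the storage rack, 250 x 240 x 4 mm, origin in the middle of its underside on the bench; the three nests stand on it side by side along its y, 72 mm apart, in any order
- nest_disc: the gauge's own nest: fixed dark plastic block on the rack plate, x -118 to 104 mm, 70 mm wide, 30 mm high, a raised disc (34 mm) on the tag at its +x end. Origin: on its underside, 4 mm above the bench, below where the gauge's origin belongs; x as the stored gauge's x (tail to -x). Open recess in the gauge's outline with 1.5 mm clearance all round: 83 x 53 mm for the body, 80 x 25 mm for the tail
- nest_disc_floor (a point): where the gauge's origin comes to rest: recess floor, 6 mm above the nest's underside, 24 mm below its rim (a gauge fully home has its body's top level with the rim). A sprung ball in each side wall at x = 0, 14 mm above the floor, stands 2.5 mm into the recess: the gauge meets them 17 mm above the floor, hangs up on them askew if let go, and must be pressed past with 5 to 15 N over the rib
- nest_bar: same nest with a raised bar (50 x 10 mm) on its tag; holds the other gauge
- nest_cross: same nest with a raised cross (36 mm) on its tag; empty, and to stay empty
- other_gauge: similar, slightly narrower aluminium gauge (body 44 mm, tail 18 mm wide, rib up to 46 mm) lying in the bar nest; origin as for the gauge; leave alone
- spare_lens: dark spare lens standing on the bench, 50 mm diameter, 55 mm high, origin under its centre; leave alone
- screwdriver: screwdriver 170 mm long lying on the bench, origin under its middle; leave alone
- cleaner: white bottle with a cap, 60 mm diameter, 150 mm high, origin under its centre; leave alone

How it is judged:
On the way, in this order (a step that is already met when the one before it is completed fails the run):
1. the gauge is out from under the ring light, set down flat on the bench and let go (horizontal distance between rib and light above 0.075 m and height (world z) of gauge below 0.006 m and angle between gauge's own z axis and vertical below 0.06 rad and linear speed of gauge below 0.02 m/s and contact force between the fingers and gauge below 0.1 N), for 0.2 s.
2. the gauge is lifted by its rib (height (world z) of gauge above 0.02 m and distance between the grasp point and rib below 0.04 m and contact force between the fingers and gauge above 1 N), for 0.1 s.
At the end, for the whole second after the job is handed in: the gauge lies at rest and released in the nest with the disc tag, fully home: underside within 2 mm of the recess floor, origin within 4 mm sideways of the nest's, tilt under 0.05 rad, in line with the nest to 0.06 rad (z of gauge in the frame of nest_disc_floor between -0.003 and 0.002 m and horizontal distance between gauge and nest_disc_floor below 0.004 m and angle between gauge's own z axis and vertical below 0.05 rad and angle between the x axis of gauge and the x axis of nest_disc, either way round below 0.06 rad and linear speed of gauge below 0.02 m/s and contact force between the fingers and gauge below 0.1 N); the robot touches nothing.
It fails at once if the ring light or camera is knocked (more than 10 N) (contact force between light and anything else above 10 N).
It fails at once if the other gauge is disturbed (moved over 15 mm) (distance of other_gauge from where it was at the start of the episode above 0.015 m).
It fails at once if the lens, the screwdriver or the bottle is moved over 30 mm (distance of any of spare_lens, screwdriver, cleaner from where it was at the start of the episode above 0.03 m).
It also fails if it takes over 67 s, if anything falls off the work surface, if the arm or the gripper's body presses on something with over 40 N, if the wrist force passes 120 N, or if a joint passes its speed limit or range.

### The arm

A 6-joint arm with a two-finger parallel gripper is mounted at the origin on the work surface. World frame = base frame: x ahead of the robot, y to its left, z up, the work surface at z = 0. Lengths are in m, angles in rad, forces in N, time in s.
With the tool pointing down it reaches from about 0.3 to 0.75 m from the base axis. Payload 8.5 kg.
Tool frame: the origin (TCP) lies at the very end of the fingers, on their centre line; the grasp point (between the pads) lies bot.tcp_to_grasp behind it (bot.tcp_to_grasp is the distance from the TCP to the grasp point, in m); z points along the fingers, y is the line along which they close (so a half turn about z gives the same grasp; the last joint's range is limited). The gripper opens to 88 mm and grips with 3 to 60 N. Pads are 18 mm wide; open, the fingers measure 123 mm over their backs; the gripper's body (75 mm by 187 mm) begins 45 mm behind the grasp point.
Start: joints at [0.951, 0.381, 1.297, -0, 1.464, -0.215], TCP at [0.217, 0.506, 0.239] pointing down, gripper open.
Joint ranges: [-3.11, 3.11], [-0.89, 2.33], [0.22, 2.48], [-1.42, 4.56], [0.17, 2.85], [-2.88, 2.88]. Speed limits (rad/s): [2.39, 2.39, 3.14, 3.14, 3.14, 3.14].

### API

Orientations are given as a rotation vector (axis times angle).
In Python, from bench import bot, imaging gives the robot as it stands.
- The arm moves only by the shell command python3 -m handwheel 'ROWS' [FORCE]. ROWS is JSON, a list of rows, each a list of 7 numbers: the turn, a rotation vector about the tool's x, y, z in degrees, then the shift along the tool's x, y, z in cm, then the opening, from 0 (shut) to 1 (fully open). A call has 1 to 20 rows; each row is the pose to reach, as a shift and turn from the pose commanded when the call began, along the tool's axes at that moment; what a row does not reach only later rows make up. A row lasts 1/8 s, in which the tool goes at most 62.5 mm and 10.7 degrees, less where a joint would pass 70% of its speed; a pose out of reach is approached as far as the arm can. A call with a gripper value outside its range is refused whole. The fingers move at their own pace and stop on an object; FORCE is the grip in N (left out, the last holds). Time passes only in rows, so rows that repeat a pose let the fingers close. It gives the time, the measured TCP pose, the force, the opening and the grip force at its end, in the units of the state.
- bot.get_obs(): the state, without advancing time (a new reading comes with each control period).
- imaging.snapshot(name): name is "side" or "top" or "wrist"; returns a dict with "pixels" (420x560x3 uint8, blue, green, red), "range_z" (420x560 float32, m along the optical axis (not along the pixel's ray), 0 where there is no reading), "fx", "fy", "cx", "cy" (pixels), "k1" (the pictures are not rectified: a ray, as slopes to the right and down, at radius r is drawn at 1 + k1 r^2 times it, then the intrinsics apply), "R" (3x3) and "t" (3): a world point X has camera coordinates R X + t. Camera axes: x right, y down, z forward; pixel columns grow to the right and rows downward; lengths in m; the calibration is good to about 2 mm. A picture is of the moment at which its call begins.
- bot.job_done(): hands the job in; it is judged then, once.
The state is a dict: "clock": time; "joints": joint angles; "qd": joint speeds; "effort": joint torques, N m; "position": TCP position; "orientation": TCP orientation; "ft_force": force on the tool from outside, world axes, zero at the start; "wrist_torque": the same for the moment, N m; "opening": opening from 0.0 (shut) to 1.0 (fully open); "grasp_force": force on a finger pad.
Only numpy, scipy, OpenCV 4.12 (cv2) and the standard library are available. Lean on these libraries where they do the work, as an engineer would, in place of code of your own. Each camera call takes 0.05 s, during which the arm holds its last target. There are 200 camera calls.

## Working session

There is one attempt and no reset: what is moved stays moved. The work goes in short steps, Python scripts to look and compute and a shell command to move; the robot and the scene stay as the last step left them, time stands still between calls to the robot, and variables do not carry over. Pictures are saved under pics/ and viewed, at most 10 in all, crops included, and the job is handed in when it is done.

```bash
ls; mkdir -p pics
python3 - <<'E'
from bench import bot, imaging
import cv2,numpy as np
print(bot.get_obs(), bot.tcp_to_grasp)
for n in ("top","side"):
    s=imaging.snapshot(n); cv2.imwrite(f"pics/{n}0.png",s["pixels"]); np.savez(f"pics/{n}0.npz",**s)
    print(n,s["fx"],s["k1"],s["R"],s["t"], -s["R"].T@s["t"])
E
```

```text
pics
{'clock': 0.0, 'joints': array([ 9.50690166e-01,  3.81187091e-01,  1.29825422e+00, -1.04562701e-05,
        1.46357995e+00, -2.15284056e-01]), 'qd': array([-0.00047558, -0.00110179,  0.00078905,  0.00044262,  0.0017772 ,
        0.00047765]), 'effort': array([-7.43158689e-04, -4.37933636e+01, -2.24552929e+01,  7.13881943e-02,
        3.52398923e-02, -1.29186983e-04]), 'position': array([0.21645215, 0.5053156 , 0.23814475]), 'orientation': array([-6.31443387e-01, -3.07689750e+00,  2.05737074e-03]), 'ft_force': array([-0.82484943, -0.93947136, -0.80744236]), 'wrist_torque': array([0.02646023, 0.01552244, 0.04302673]), 'grasp_force': 0.0, 'opening': 0.9969203715364269} 0.0187
top 389.2902684855539 -0.07735302151859866 [[ 0.02367224 -0.9990803   0.03575156]
 [-0.99749118 -0.02599088 -0.06584694]
 [ 0.06671559 -0.03410312 -0.99718905]] [0.04424389 0.54000045 1.1474412 ] [0.46104612 0.09736961 1.17819139]
side 382.7778935311173 0.005629029070709334 [[ 0.7945306  -0.60705662  0.01426142]
 [-0.29594253 -0.40763129 -0.86386038]
 [ 0.53022556  0.68214294 -0.5035294 ]] [-0.38508401  0.26542493  0.83579989] [-0.05865092 -0.69570729  0.65563174]
```

View pics/top0.png

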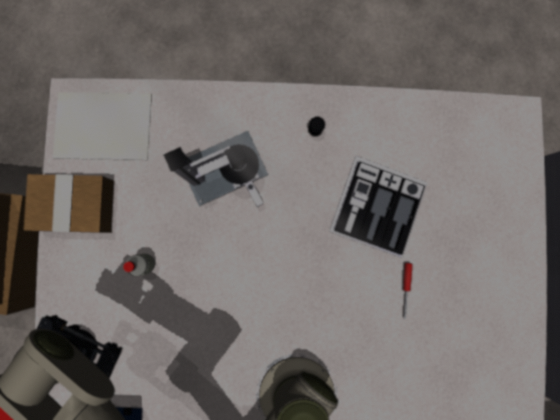

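View pics/side0.png

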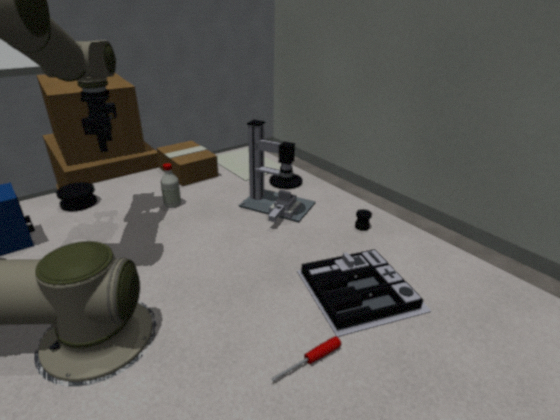

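```bash
cat > h.py <<'E'
import numpy as np, cv2
from bench import bot, imaging
from scipy.spatial.transform import Rotation as Ro
def K(s): return np.array([[s["fx"],0,s["cx"]],[0,s["fy"],s["cy"]],[0,0,1.]]), np.array([float(s["k1"]),0,0,0,0])
def cloud(s):
    k,d=K(s); h,w=s["range_z"].shape
    uv=np.stack(np.meshgrid(np.arange(w),np.arange(h)),-1).reshape(-1,1,2).astype(float)
    n=cv2.undistortPoints(uv,k,d).reshape(h,w,2)
    Z=s["range_z"][...,None]
    return (np.concatenate([n,np.ones((h,w,1))],-1)*Z - s["t"])@s["R"]   # R^T(p-t)
def project(s,X):
    k,d=K(s); return cv2.projectPoints(np.atleast_2d(X).astype(float),cv2.Rodrigues(np.array(s["R"]))[0],np.array(s["t"]),k,d)[0].reshape(-1,2)
def onplane(s,uv,z):
    k,d=K(s); n=cv2.undistortPoints(np.array(uv,float).reshape(-1,1,2),k,d).reshape(-1,2)
    r=np.c_[n,np.ones(len(n))]@s["R"]; c=-s["R"].T@s["t"]
    return c+r*((z-c[2])/r[:,2])[:,None]
def pose2(x,y,a,P): # local points -> world
    P=np.atleast_2d(P); c,s_=np.cos(a),np.sin(a); return np.c_[x+c*P[:,0]-s_*P[:,1], y+s_*P[:,0]+c*P[:,1], P[:,2]]
E
python3 - <<'E'
from h import *
s=dict(np.load("pics/top0.npz")); W=cloud(s)
def rect(name,u0,u1,v0,v1,z0,z1):
    R=W[v0:v1,u0:u1].reshape(-1,3); m=(R[:,2]>z0)&(R[:,2]<z1); P=R[m]
    r=cv2.minAreaRect((P[:,:2]*1000).astype(np.float32)); print(name,m.sum(),r,P.mean(0).round(4))
for n,u,v in (("tail",257,195),("light",240,160),("bench",290,230),("tagdisc",413,188),("tagbar",368,171),("tagx",391,181),("recess",402,215),("lens",316,126)): print(n,W[v,u].round(4))
rect("tail",245,268,180,212,.04,.06)
rect("light",215,265,140,190,.115,.14)
rect("rackplate",325,430,150,260,.002,.05)
rect("nests",325,430,150,260,.026,.045)
rect("base",180,275,125,210,.006,.02)
E
```

```text
tail [0.5904 0.1337 0.0467]
light [0.6516 0.1708 0.2466]
bench [0.4918 0.0327 0.0063]
tagdisc [ 0.6266 -0.3353  0.0347]
tagbar [ 0.6736 -0.1963  0.0356]
tagx [ 0.6452 -0.2662  0.0378]
recess [ 0.5457 -0.3096  0.011 ]
lens [ 0.8006 -0.0351  0.0525]
tail 197 ((593.7915649414062, 142.57144165039062), (75.4269790649414, 21.949726104736328), 29.504199981689453) [0.5937 0.1423 0.0504]
light 892 ((662.8876953125, 184.01864624023438), (106.61748504638672, 110.5857925415039), 46.6118049621582) [0.6553 0.1829 0.1273]
rackplate 6748 ((579.6783447265625, -237.14341735839844), (339.898681640625, 329.93011474609375), 1.0034459829330444) [ 0.5691 -0.2312  0.0219]
nests 3665 ((565.0897216796875, -236.72586059570312), (216.41993713378906, 221.683349609375), 71.74465942382812) [ 0.5695 -0.2282  0.0337]
base 1588 ((682.79443359375, 229.69268798828125), (274.7525939941406, 258.76251220703125), 89.51941680908203) [0.666  0.2435 0.0104]
```

```bash
cat >> h.py <<'E'
def goto(x,y,z,yaw):
    """rows numbers to reach TCP x,y,z with tool down and tool x axis at world yaw (deg)"""
    o=bot.get_obs(); R=Ro.from_rotvec(o["orientation"]); p=o["position"]
    a=np.radians(yaw); X=np.array([np.cos(a),np.sin(a),0]); Z=np.array([0,0,-1.]); T=Ro.from_matrix(np.c_[X,np.cross(Z,X),Z])
    print("turn",np.degrees((R.inv()*T).as_rotvec()).round(2),"shift cm",(R.inv().apply(np.array([x,y,z])-p)*100).round(2),
     "| now",p.round(4),"xyaw",np.degrees(np.arctan2(*R.as_matrix()[[1,0],0])).round(2),"j",o["joints"].round(2),"t",o["clock"],"F",o["ft_force"].round(1),"op",round(o["opening"],3))
E
python3 - <<'E'
from h import *
s=imaging.snapshot("wrist"); cv2.imwrite("pics/w0.png",s["pixels"])
o=bot.get_obs(); R=Ro.from_rotvec(o["orientation"]); print(R.inv().apply(-s["R"].T@s["t"]-o["position"])) # cam in tool
print(R.as_matrix().round(3), (R.inv().as_matrix()@s["R"].T).round(3))
g=np.array([.653,.176]); a=np.radians(30); t=g-.096*np.array([np.cos(a),np.sin(a)]); print(t)
goto(*t,.24,30); goto(*t,.24,210)
E
```

```text
[ 0.07099684 -0.00077721 -0.14593105]
[[-0.919  0.394 -0.001]
 [ 0.394  0.919 -0.001]
 [ 0.    -0.001 -1.   ]] [[ 0.001 -0.961 -0.275]
 [ 1.     0.001  0.   ]
 [-0.    -0.275  0.961]]
[0.56986156 0.128     ]
turn [-5.000e-02  6.000e-02  1.268e+02] shift cm [-47.34 -20.77  -0.16] | now [0.2165 0.5054 0.2383] xyaw 156.8 j [ 0.95  0.38  1.3   0.    1.46 -0.22] t 0.15 F [-0.  -0.8  0.1] op 1.006
turn [-5.00e-02 -4.00e-02 -5.32e+01] shift cm [-47.34 -20.77  -0.16] | now [0.2165 0.5054 0.2383] xyaw 156.8 j [ 0.95  0.38  1.3   0.    1.46 -0.22] t 0.15 F [-0.  -0.8  0.1] op 1.006
```

```bash
python3 -m handwheel '[[0,0,-53.2,-47.3,-20.8,-2,1],[0,0,-53.2,-47.3,-20.8,-2,1],[0,0,-53.2,-47.3,-20.8,-2,1],[0,0,-53.2,-47.3,-20.8,-2,1],[0,0,-53.2,-47.3,-20.8,-2,1],[0,0,-53.2,-47.3,-20.8,-2,1],[0,0,-53.2,-47.3,-20.8,-2,1],[0,0,-53.2,-47.3,-20.8,-2,1],[0,0,-53.2,-47.3,-20.8,-2,1],[0,0,-53.2,-47.3,-20.8,-2,1],[0,0,-53.2,-47.3,-20.8,-2,1],[0,0,-53.2,-47.3,-20.8,-2,1]]' 60
python3 - <<'E'
from h import *
s=imaging.snapshot("wrist"); cv2.imwrite("pics/w1.png",s["pixels"]); np.savez("pics/w1.npz",**s)
W=cloud(s); P=W.reshape(-1,3)
c=np.array([.585,.137]); m=(abs(P[:,2]-.05)<.006)&(np.hypot(*(P[:,:2]-c).T)<.07)
print(m.sum(),P[m].mean(0),cv2.minAreaRect((P[m][:,:2]*1000).astype(np.float32)))
goto(.57,.128,.034,210)
E
```

```text
clock: 1.65
position: [0.5686, 0.1292, 0.2589]
orientation: [-0.816, 3.034, 0.0]
ft_force: [-0.4, -0.2, 0.5]
opening: 1.0
grasp_force: 0.0
1599 [0.60742632 0.14823668 0.05125452] ((603.052734375, 145.095947265625), (94.7461166381836, 48.971946716308594), 29.851539611816406)
turn [-0.    0.01  0.1 ] shift cm [-0.05 -0.17 22.5 ] | now [0.5687 0.1292 0.259 ] xyaw -149.9 j [ 0.02  0.43  1.16  0.    1.55 -2.08] t 1.7 F [ 0.7 -0.2  0.3] op 0.998
```

View pics/w1.png

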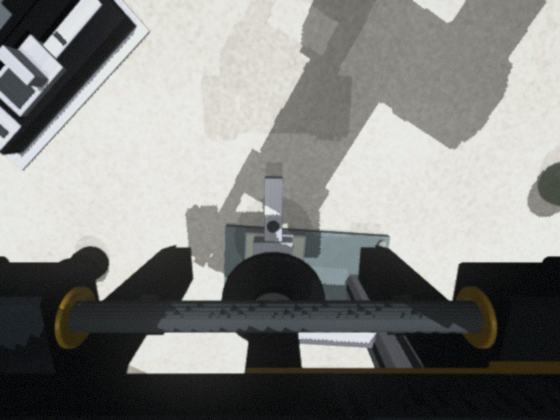

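Run:
```python
from h import *
s=dict(np.load("pics/w1.npz")); W=cloud(s)
P=W[165:245,255:295].reshape(-1,3)
m=(P[:,2]>.044)&(P[:,2]<.0525); r=cv2.minAreaRect((P[m][:,:2]*1000).astype(np.float32)); print(m.sum(),P[m].mean(0),r)
for v in range(170,245,5): 
    row=W[v,255:295]; k=(row[:,2]>.044)&(row[:,2]<.056)
    print(v,row[k][:,:3].mean(0).round(4) if k.any() else None, np.ptp(row[k][:,:2],axis=0).round(4) if k.any() else None)
```

```text
1174 [0.59675532 0.14255371 0.05021374] ((595.5285034179688, 146.24114990234375), (82.76322174072266, 46.619712829589844), 24.497522354125977)
170 None None
175 None None
180 [0.5637 0.1235 0.0501] [0.0103 0.0173]
185 [0.5689 0.1266 0.0501] [0.0102 0.0175]
190 [0.5741 0.1296 0.0502] [0.0101 0.0176]
195 [0.5794 0.1326 0.0504] [0.0099 0.0178]
200 [0.5848 0.1358 0.05  ] [0.0101 0.0178]
205 [0.5902 0.1389 0.0502] [0.0105 0.0177]
210 [0.5956 0.142  0.0503] [0.0102 0.018 ]
215 [0.6012 0.1452 0.05  ] [0.0105 0.018 ]
220 [0.607  0.1479 0.0504] [0.0096 0.0172]
225 [0.6124 0.151  0.0511] [0.0097 0.0172]
230 [0.6181 0.1543 0.0511] [0.0103 0.017 ]
235 [0.624  0.1577 0.0505] [0.0097 0.0174]
240 [0.6307 0.1616 0.0477] [0.0225 0.0398]
```

```bash
python3 -m handwheel '[[0,0,0.1,-0.2,-0.2,5,1],[0,0,0.1,-0.2,-0.2,10,1],[0,0,0.1,-0.2,-0.2,14,1],[0,0,0.1,-0.2,-0.2,17,1],[0,0,0.1,-0.2,-0.2,19.5,1],[0,0,0.1,-0.2,-0.2,21.5,1],[0,0,0.1,-0.2,-0.2,22.5,1],[0,0,0.1,-0.2,-0.2,22.5,1]]' 60
python3 - <<'E'
from h import *
goto(.5714,.128,.034,210)
E
```

```text
clock: 2.7
position: [0.5719, 0.1278, 0.0337]
orientation: [0.812, -3.035, -0.0]
ft_force: [-0.3, -1.5, 0.1]
opening: 1.0
grasp_force: 0.0
turn [ 0.01 -0.02 -0.05] shift cm [ 0.04  0.05 -0.03] | now [0.5719 0.1278 0.0337] xyaw -150.05 j [ 0.02  0.66  1.46  0.    1.02 -2.08] t 2.7 F [-0.3 -1.5  0.1] op 1.0
```

```bash
python3 -m handwheel '[[0,0,0,0,0,0,0],[0,0,0,0,0,0,0],[0,0,0,0,0,0,0],[0,0,0,0,0,0,0],[0,0,0,0,0,0,0],[0,0,0,0,0,0,0]]' 60
python3 -m handwheel '[[0,0,0,0,0,-0.1,0],[0,0,0,1,0,-0.1,0],[0,0,0,2.5,0,-0.1,0],[0,0,0,4,0,-0.1,0],[0,0,0,5.5,0,-0.1,0],[0,0,0,7,0,-0.1,0],[0,0,0,8.5,0,-0.1,0],[0,0,0,10,0,-0.1,0],[0,0,0,11.5,0,-0.1,0],[0,0,0,13,0,-0.1,0],[0,0,0,14.5,0,-0.1,0],[0,0,0,14.5,0,-0.1,0]]'
python3 - <<'E'
from h import *
goto(.5714,.128,.034,210)
for n in ("wrist","side"):
    s=imaging.snapshot(n); cv2.imwrite(f"pics/{n}2.png",s["pixels"])
cv2.imwrite("pics/c2.png",np.hstack([cv2.resize(cv2.imread("pics/side2.png")[130:270,170:350],None,fx=2.2,fy=2.2),cv2.resize(cv2.imread("pics/wrist2.png"),(400,308))]))
E
```

```text
clock: 3.45
position: [0.5722, 0.1273, 0.0337]
orientation: [0.811, -3.035, 0.0]
ft_force: [0.5, 0.5, 0.0]
opening: 0.345
grasp_force: 0.0
clock: 4.95
position: [0.4451, 0.0548, 0.0346]
orientation: [0.809, -3.034, -0.001]
ft_force: [0.7, -0.4, -3.5]
opening: 0.242
grasp_force: 60.0
turn [ 0.06 -0.09 -0.14] shift cm [-14.6    0.06   0.04] | now [0.4451 0.0548 0.0346] xyaw -150.14 j [-0.14  0.49  1.85 -0.    0.8  -2.23] t 4.95 F [ 0.7 -0.4 -3.5] op 0.242
```

View pics/c2.png

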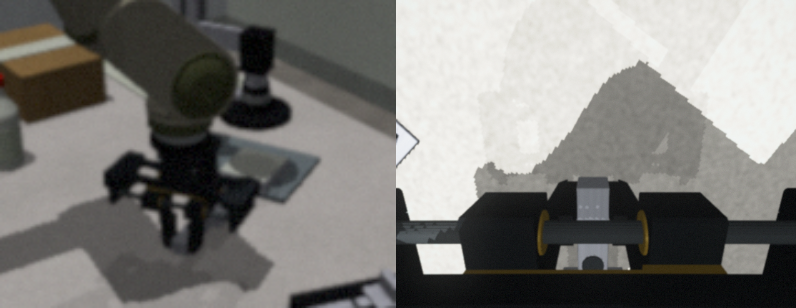

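```bash
python3 -m handwheel '[[0,0,0,2,0,0,0],[0,0,0,4,0,0.5,0],[0,0,0,5,0,1,0],[0,0,0,5,0,1.5,0],[0,0,0,5,0,2,0],[0,0,0,5,0,2.4,0],[0,0,0,5,0,2.7,0],[0,0,0,5,0,2.9,0],[0,0,0,5,0,3.0,0],[0,0,0,5,0,3.0,0]]'
python3 - <<'E'
from h import *
goto(.5714,.128,.034,210)
E
```

```text
clock: 6.3
position: [0.4033, 0.0301, 0.0048]
orientation: [-0.81, 3.035, -0.0]
ft_force: [-1.0, -0.6, -1.5]
opening: 0.243
grasp_force: 60.0
turn [-0.01  0.02 -0.1 ] shift cm [-19.46   0.1   -2.91] | now [0.4033 0.0301 0.0048] xyaw -150.1 j [-0.22  0.51  2.    0.    0.63 -2.31] t 6.3 F [-1.  -0.6 -1.5] op 0.243
```

```bash
python3 -m handwheel '[[0,0,0,0,0,0.1,0],[0,0,0,0,0,0.1,0.5],[0,0,0,0,0,0.1,0.8],[0,0,0,0,0,0.1,1],[0,0,0,0,0,0.1,1],[0,0,0,0,0,0.1,1],[0,0,0,0,0,0.1,1],[0,0,0,0,0,-3,1],[0,0,0,0,0,-8,1],[0,0,0,2,0,-13,1],[0,0,0,4,0,-19,1],[0,0,0,4,0,-24,1],[0,0,0,4,0,-24,1],[0,0,0,4,0,-24,1]]'
python3 - <<'E'
from h import *
s=imaging.snapshot("wrist"); cv2.imwrite("pics/w3.png",s["pixels"]); np.savez("pics/w3.npz",**s)
s=imaging.snapshot("top"); cv2.imwrite("pics/t3.png",s["pixels"]); np.savez("pics/t3.npz",**s)
goto(.5,.09,.25,210)
E
```

```text
clock: 8.05
position: [0.368, 0.0103, 0.2438]
orientation: [0.81, -3.034, -0.001]
ft_force: [0.6, 0.3, -0.7]
opening: 0.998
grasp_force: 0.0
turn [ 0.14 -0.13 -0.09] shift cm [-15.42   0.32  -0.7 ] | now [0.3679 0.0104 0.2434] xyaw -150.09 j [-0.3   0.05  1.73  0.    1.37 -2.39] t 8.15 F [ 0.4  0.  -1. ] op 1.002
```

View pics/w3.png

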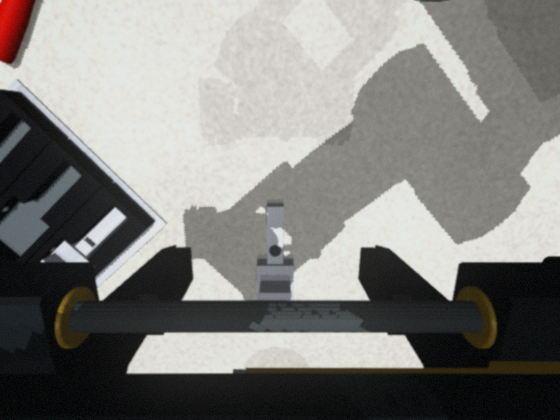

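```bash
cat >> h.py <<'E'
def fit_gauge(s,c,zu=0.,rad=.13):
    """tail+body tops and rib: returns origin xy, yaw (deg) from the cloud near c"""
    P=cloud(s).reshape(-1,3); d=np.hypot(*(P[:,:2]-c).T)<rad
    out={}
    for n,z0,z1 in (("tail",.014,.0215),("body",.0226,.030),("rib",.050,.061)):
        m=d&(P[:,2]>zu+z0)&(P[:,2]<zu+z1); Q=P[m]
        if len(Q)>20: print(n,len(Q),Q.mean(0).round(4),cv2.minAreaRect((Q[:,:2]*1000).astype(np.float32)))
        out[n]=Q
    return out
E
python3 - <<'E'
from h import *
for n in ("w3","t3"):
    s=dict(np.load(f"pics/{n}.npz")); print(n); fit_gauge(s,np.array([.46,.06]))
s=dict(np.load("pics/w3.npz"));W=cloud(s)
for v in range(195,305,6):
    row=W[v,245:305]; k=(row[:,2]>.012); q=row[k]
    if k.any(): print(v,((q[0]+q[-1])/2).round(4),np.median(q[:,2]).round(4),np.linalg.norm(q[0,:2]-q[-1,:2]).round(4))
E
```

```text
w3
tail 951 [0.4277 0.0441 0.02  ] ((428.1547546386719, 44.48516845703125), (81.076416015625, 48.53893280029297), 29.82655143737793)
body 717 [0.4751 0.072  0.0245] ((473.11871337890625, 70.291015625), (78.31951141357422, 49.468929290771484), 29.969850540161133)
rib 303 [0.4842 0.0762 0.0554] ((484.99981689453125, 76.51795959472656), (10.599135398864746, 38.963165283203125), 29.87759017944336)
t3
tail 153 [0.4509 0.0579 0.0195] ((466.1673278808594, 69.6861343383789), (149.12252807617188, 47.9835205078125), 28.060365676879883)
body 327 [0.4931 0.083  0.025 ] ((465.87664794921875, 67.93287658691406), (150.38926696777344, 49.66725158691406), 29.97014617919922)
rib 65 [0.4858 0.0802 0.056 ] ((486.1289367675781, 79.8296127319336), (13.772926330566406, 38.93925094604492), 30.028396606445312)
207 [0.3941 0.0248 0.0202] 0.02 0.0203
213 [0.401  0.0288 0.0202] 0.0202 0.0204
219 [0.4079 0.0328 0.0202] 0.0202 0.0205
225 [0.4149 0.0368 0.0202] 0.0205 0.0206
231 [0.4218 0.0407 0.0209] 0.0201 0.0207
237 [0.4295 0.0452 0.0193] 0.0205 0.0209
243 [0.4369 0.0495 0.0188] 0.0202 0.021
249 [0.444  0.0536 0.0196] 0.021 0.0211
255 [0.4512 0.0577 0.0203] 0.0212 0.0212
261 [0.4591 0.0622 0.0194] 0.0204 0.0214
267 [0.4642 0.0652 0.0251] 0.0243 0.0476
273 [0.4723 0.0698 0.0241] 0.0243 0.048
279 [0.3989 0.0138 0.2077] 0.0247 0.201
285 [0.4882 0.079  0.0232] 0.0376 0.0487
291 [0.496  0.0834 0.0235] 0.0521 0.049
297 [0.5036 0.0879 0.0243] 0.0563 0.0492
303 [ 0.3445 -0.0038  0.3222] 0.3222 0.0151
```

```bash
python3 -m handwheel '[[0.1,-0.1,-0.1,-6,0,0,1],[0.1,-0.1,-0.1,-12,0,2,1],[0.1,-0.1,-0.1,-13.55,0,7,1],[0.1,-0.1,-0.1,-13.55,0,12,1],[0.1,-0.1,-0.1,-13.55,0,16,1],[0.1,-0.1,-0.1,-13.55,0,19,1],[0.1,-0.1,-0.1,-13.55,0,20.8,1],[0.1,-0.1,-0.1,-13.55,0,21.3,1],[0.1,-0.1,-0.1,-13.55,0,21.3,0.4],[0.1,-0.1,-0.1,-13.55,0,21.3,0.4],[0.1,-0.1,-0.1,-13.55,0,21.3,0.4],[0.1,-0.1,-0.1,-13.55,0,21.3,0.4],[0.1,-0.1,-0.1,-13.55,0,21.3,0.4],[0.1,-0.1,-0.1,-13.55,0,21.3,0.4],[0.1,-0.1,-0.1,-13.55,0,21.3,0.4],[0.1,-0.1,-0.1,-13.55,0,21.3,0.4],[0.1,-0.1,-0.1,-13.55,0,21.3,0.4]]' 15
python3 - <<'E'
from h import *
goto(.4855,.0777,.030,120)
E
```

```text
clock: 10.28
position: [0.486, 0.0777, 0.0319]
orientation: [-0.813, 3.032, -0.002]
ft_force: [-0.5, -0.4, 5.2]
opening: 0.45
grasp_force: 15.0
turn [ 0.    0.17 90.01] shift cm [0.04 0.03 0.19] | now [0.486  0.0777 0.0319] xyaw -149.99 j [-0.08  0.55  1.74 -0.    0.86 -2.18] t 10.275 F [-0.5 -0.4  5.2] op 0.45
```

```bash
python3 -m handwheel '[[0,0,0,0,0,0,1],[0,0,0,0,0,0,1],[0,0,0,0,0,-0.2,1],[0,0,0,0,0,-0.2,1],[0,0,0,0,0,-0.2,1],[0,0,90,0,0,-0.2,1],[0,0,90,0,0,-0.2,1],[0,0,90,0,0,-0.2,1],[0,0,90,0,0,-0.2,1],[0,0,90,0,0,-0.2,1],[0,0,90,0,0,-0.2,1],[0,0,90,0,0,-0.2,1],[0,0,90,0,0,-0.2,1],[0,0,90,0,0,-0.2,1],[0,0,90,0,0,-0.2,1],[0,0,90,0,0,-0.2,1]]' 15
python3 - <<'E'
from h import *
goto(.4855,.0777,.030,120)
E
```

```text
clock: 12.28
position: [0.4859, 0.0777, 0.0337]
orientation: [1.567, 2.72, 0.001]
ft_force: [-0.2, 1.0, -0.3]
opening: 1.0
grasp_force: 0.0
turn [0.1  0.1  0.09] shift cm [ 0.02 -0.04  0.37] | now [0.4859 0.0777 0.0337] xyaw 120.09 j [-0.08  0.54  1.73 -0.    0.86 -0.61] t 12.275 F [-0.2  1.  -0.3] op 1.0
```

```bash
python3 -m handwheel '[[0,0,0,0,0,-0.1,0],[0,0,0,0,0,-0.1,0],[0,0,0,0,0,-0.1,0],[0,0,0,0,0,-0.1,0],[0,0,0,0,0,-0.1,0],[0,0,0,0,0,-0.1,0],[0,0,0,0,0,-0.1,0],[0,0,0,0,0,-0.1,0],[0,0,0,0,0,-0.1,0],[0,0,0,0,0,-0.1,0],[0,0,0,0,0,-0.1,0]]' 40
python3 - <<'E'
from h import *
goto(.4855,.0777,.030,120)
E
```

```text
clock: 13.65
position: [0.4861, 0.0777, 0.0348]
orientation: [1.569, 2.718, 0.001]
ft_force: [1.4, 1.3, -1.5]
opening: 0.155
grasp_force: 40.0
turn [0.12 0.11 0.  ] shift cm [ 0.03 -0.05  0.48] | now [0.4861 0.0777 0.0348] xyaw 120.0 j [-0.08  0.54  1.73 -0.    0.86 -0.61] t 13.65 F [ 1.4  1.3 -1.5] op 0.155
```

```bash
python3 -m handwheel '[[0,0,0,0,0,-2,0],[0,0,0,0,0,-5,0],[0,0,0,0,0,-9,0],[0,0,0,0,0,-14,0],[0,0,0,0,0,-18,0],[0,0,0,0,0,-20,0],[0,0,0,0,0,-20,0]]' 40
python3 - <<'E'
from h import *
goto(.518,-.402,.235,71.7)
E
```

```text
clock: 14.52
position: [0.4854, 0.0778, 0.2353]
orientation: [1.569, 2.718, 0.002]
ft_force: [-0.2, -0.0, -3.8]
opening: 0.158
grasp_force: 40.0
turn [ 0.21  0.07 48.31] shift cm [-43.18 -21.18   0.08] | now [0.4854 0.0778 0.2353] xyaw 120.01 j [-0.08  0.28  1.46 -0.    1.4  -0.61] t 14.525 F [-0.2 -0.  -3.8] op 0.158
```

```bash
python3 -m handwheel '[[0.2,0,48.3,-43.2,-21.2,0,0],[0.2,0,48.3,-43.2,-21.2,0,0],[0.2,0,48.3,-43.2,-21.2,0,0],[0.2,0,48.3,-43.2,-21.2,0,0],[0.2,0,48.3,-43.2,-21.2,0,0],[0.2,0,48.3,-43.2,-21.2,0,0],[0.2,0,48.3,-43.2,-21.2,0,0],[0.2,0,48.3,-43.2,-21.2,0,0],[0.2,0,48.3,-43.2,-21.2,0,0],[0.2,0,48.3,-43.2,-21.2,0,0],[0.2,0,48.3,-43.2,-21.2,0,0],[0.2,0,48.3,-43.2,-21.2,0,0]]'
python3 - <<'E'
from h import *
s=imaging.snapshot("wrist"); cv2.imwrite("pics/w4.png",s["pixels"]); np.savez("pics/w4.npz",**s)
goto(.549,-.3075,.235,71.7)
E
```

```text
clock: 16.02
position: [0.5181, -0.4014, 0.2353]
orientation: [2.545, 1.841, -0.002]
ft_force: [0.0, -0.1, -2.9]
opening: 0.155
grasp_force: 40.0
turn [-0.03  0.08  0.06] shift cm [ 9.9  -0.01  0.02] | now [ 0.5181 -0.4015  0.2354] xyaw 71.76 j [-0.84  0.57  0.97 -0.    1.59 -0.52] t 16.075 F [ 0.2  0.1 -3.8] op 0.155
```

View pics/w4.png

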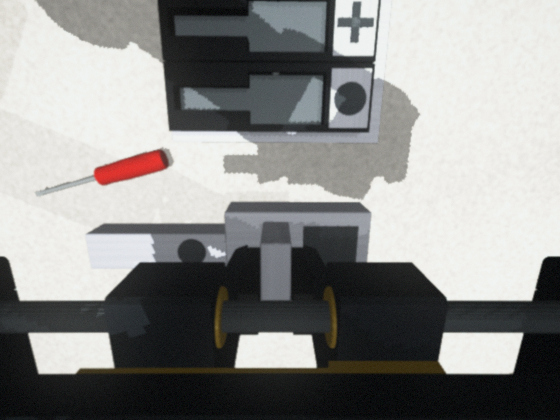

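```bash
cat >> h.py <<'E'
from scipy.optimize import minimize
def fit_mask(s,mask,z,x0,shape,region):
    """fit planar pose (x,y,yaw) so shape(local)->bool soft matches mask on plane z. region(local) selects pixels"""
    h,w=mask.shape; uv=np.stack(np.meshgrid(np.arange(w),np.arange(h)),-1).reshape(-1,2)
    X=onplane(s,uv,z)[:,:2]; m=mask.reshape(-1).astype(float)
    near=np.hypot(*(X-x0[:2]).T)<.16; X=X[near]; m=m[near]
    def loc(p):
        d=X-p[:2]; c,s_=np.cos(p[2]),np.sin(p[2]); return d@np.array([[c,-s_],[s_,c]])
    def cost(q):
        p=np.array([q[0]/1000,q[1]/1000,q[2]/100]); L=loc(p); r=region(loc(x0)); sd=shape(L)
        return np.mean((1/(1+np.exp(np.clip(sd/.0007,-40,40)))-m)[r]**2)
    q=minimize(cost,[x0[0]*1000,x0[1]*1000,x0[2]*100],method="Nelder-Mead",options=dict(initial_simplex=np.array([x0[0]*1000,x0[1]*1000,x0[2]*100])+np.array([[0,0,0],[4,0,0],[0,4,0],[0,0,4]]),xatol=.01,fatol=1e-7))
    return np.array([q.x[0]/1000,q.x[1]/1000,q.x[2]/100]),q.fun
def box(L,x0,x1,y): return np.maximum(np.maximum(x0-L[:,0],L[:,0]-x1),abs(L[:,1])-y)
recess=lambda L: np.minimum(box(L,-.0295,.0535,.0265),box(L,-.1095,-.0295+.003,.0125))
gauge=lambda L: np.minimum(box(L,-.028,.052,.025),box(L,-.108,-.025,.011))
def fit_nest(s,x0):
    W=cloud(s); mask=(W[...,2]<.0325)
    return fit_mask(s,mask,.034,np.array(x0),recess,lambda L:(L[:,0]>-.115)&(L[:,0]<.057)&(abs(L[:,1])<.032))
E
python3 - <<'E'
from h import *
s=dict(np.load("pics/w4.npz")); W=cloud(s)
print("rim z",np.median(W[125:130,190:320,2]), "floor",np.median(W[95:105,260:310,2]))
p,f=fit_nest(s,[.549,-.3075,np.radians(-18.3)]); print("nest wrist",p.round(4),np.degrees(p[2]),f)
st=dict(np.load("pics/t3.npz")); p2,f=fit_nest(st,[.549,-.3075,np.radians(-18.3)]); print("nest top",p2.round(4),np.degrees(p2[2]),f)
# held gauge: near body edge & ends, body top plane
zb=.235-.0348+.024
P=W.reshape(-1,3); 
for n,(u0,u1,v0,v1) in dict(body=(226,372,195,275),tail=(85,226,225,275)).items():
    Q=W[v0:v1,u0:u1].reshape(-1,3); print(n,np.median(Q[Q[:,2]>.15][:,2]))
a=np.radians(71.76-90); c,s_=np.cos(a),np.sin(a)
for u in (110,140,160,240,300,350):
    col=W[190:275,u]; L=(col[:,:2]-[.5181,-.4015])@np.array([[c,-s_],[s_,c]])
    k=col[:,2]>.15; print(u,np.c_[L[k],col[k,2]][::6].round(4).tolist())
E
```

```text
rim z 0.03403483614396986 floor 0.010119512767282613
nest wrist [ 0.5479 -0.3102 -0.3257] -18.663317370398477 0.02305985670331074
nest top [ 0.5486 -0.3069 -0.3324] -19.044435884548463 0.11115298254187592
body 0.2253372620956278
tail 0.2206211995243518
110 [[-0.0004, 0.0702, 0.3812], [-0.0989, 0.0101, 0.2101], [-0.0939, 0.0098, 0.2197], [-0.0942, 0.0064, 0.2202], [-0.0944, 0.003, 0.2208], [-0.0948, -0.0007, 0.2209], [-0.096, -0.0049, 0.2198], [-0.0966, -0.0088, 0.2198]]
140 [[-0.0849, 0.0102, 0.201], [-0.0797, 0.0105, 0.2131], [-0.0768, 0.0094, 0.2202], [-0.0774, 0.0056, 0.2198], [-0.0772, 0.0025, 0.2212], [-0.0775, -0.0011, 0.2215], [-0.0784, -0.0052, 0.2206], [-0.0371, 0.0332, 0.3061], [-0.0353, 0.0335, 0.3103]]
160 [[-0.0722, 0.0104, 0.2016], [-0.0679, 0.0106, 0.2134], [-0.0652, 0.0097, 0.221], [-0.0658, 0.0059, 0.2206], [-0.0662, 0.0022, 0.2204], [-0.0662, -0.0012, 0.2212], [-0.067, -0.0053, 0.2204], [-0.0315, 0.0333, 0.3065], [-0.0302, 0.0335, 0.3102]]
240 [[-0.0218, 0.0242, 0.2028], [-0.0201, 0.0245, 0.2173], [-0.0193, 0.0233, 0.2249], [-0.0194, 0.0199, 0.2249], [-0.0195, 0.016
[... 200 characters left out ...]
0.0153, 0.0086, 0.2649]]
300 [[0.0147, 0.0244, 0.2033], [0.0135, 0.0247, 0.2178], [0.0131, 0.0231, 0.2242], [0.0131, 0.0199, 0.225], [0.0132, 0.0161, 0.224], [0.0132, 0.013, 0.2248], [0.0133, 0.0097, 0.2255], [0.0134, 0.006, 0.2251], [0.0123, 0.0082, 0.2384], [0.0116, 0.0085, 0.2464], [0.0112, 0.0083, 0.2525], [0.0105, 0.0093, 0.2606], [0.0103, 0.0081, 0.2638]]
350 [[0.0449, 0.0245, 0.2035], [0.042, 0.0241, 0.2158], [0.0401, 0.0231, 0.2243], [0.0403, 0.0197, 0.2244], [0.0404, 0.0165, 0.2251], [0.0406, 0.0131, 0.2252], [0.0405, 0.01, 0.2263], [0.041, 0.0061, 0.2254], [0.041, 0.003, 0.2264], [0.0418, -0.0015, 0.2244], [0.0205, 0.033, 0.3039], [0.0193, 0.0335, 0.3086], [0.0189, 0.0328, 0.3105]]
```

Run:
```python
from h import *
goto(.527,-.372,.080,71.34)
```

```text
turn [-0.03  0.08  0.42] shift cm [ 3.11 -0.07 15.53] | now [ 0.5181 -0.4015  0.2354] xyaw 71.76 j [-0.84  0.57  0.97 -0.    1.59 -0.52] t 16.075 F [ 0.2  0.1 -3.8] op 0.155
```

```bash
python3 -m handwheel '[[0,0,0.4,3.1,-0.1,4,0],[0,0,0.4,3.1,-0.1,8,0],[0,0,0.4,3.1,-0.1,12,0],[0,0,0.4,3.1,-0.1,14.5,0],[0,0,0.4,3.1,-0.1,15.5,0],[0,0,0.4,3.1,-0.1,15.5,0],[0,0,0.4,3.1,-0.1,15.5,0]]'
python3 - <<'E'
from h import *
s=imaging.snapshot("wrist"); cv2.imwrite("pics/w5.png",s["pixels"]); np.savez("pics/w5.npz",**s)
W=cloud(s)
p,f=fit_nest(s,[.548,-.31,np.radians(-18.6)]); print("nest wrist",p.round(4),np.degrees(p[2]),f)
goto(p[0],p[1],.08,90+np.degrees(p[2]))
o=bot.get_obs(); a=p[2]; c,s_=np.cos(a),np.sin(a)
L=(W[...,:2]-o["position"][:2])@np.array([[c,-s_],[s_,c]]); z=W[...,2]
zu=o["position"][2]-.0348
for n,m in (("tail+y",(z>zu+.003)&(z<zu+.015)&(L[...,0]<-.035)&(L[...,0]>-.105)&(L[...,1]<.02)),("body+y",(z>zu+.003)&(z<zu+.020)&(L[...,0]>-.025)&(L[...,0]<.05)&(L[...,1]<.03)&(L[...,1]>.018))):
    if m.sum()>10: print(n,m.sum(),np.polyfit(L[m][:,0],L[m][:,1],1),np.median(L[m][:,1]))
for n,m in (("tailtop",(z>zu+.017)&(z<zu+.022)&(L[...,0]<-.03)&(L[...,1]<.02)&(L[...,0]>-.12)),("bodytop",(z>zu+.0226)&(z<zu+.028)&(L[...,1]<.03)&(abs(L[...,0])<.07))):
    print(n,m.sum(),np.percentile(L[m][:,0],[.5,99.5]),np.median(z[m]))
E
```

```text
clock: 16.95
position: [0.527, -0.3731, 0.0815]
orientation: [2.551, 1.83, -0.002]
ft_force: [-0.4, -1.2, -3.6]
opening: 0.153
grasp_force: 40.0
nest wrist [ 0.5477 -0.3098 -0.3243] -18.58336827000196 0.01937595959948893
turn [ 0.08  0.13 -0.1 ] shift cm [ 6.65 -0.06  0.13] | now [ 0.527  -0.3731  0.0814] xyaw 71.31 j [-0.8   0.68  1.23 -0.    1.22 -0.47] t 17.0 F [-0.3 -0.1 -3.1] op 0.153
tail+y 779 [-0.0012185   0.01023973] 0.010344610057200398
body+y 967 [-0.00223443  0.02418582] 0.024157384564479273
tailtop 4314 [-0.10782248 -0.03048598] 0.06653393455632448
bodytop 5238 [-0.02772491  0.05132607] 0.07100743045016769
```

View pics/w5.png

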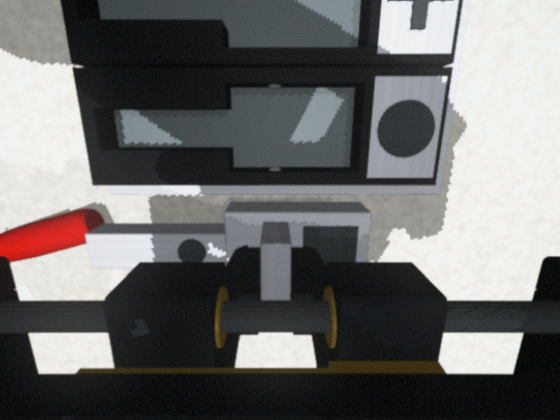

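```bash
python3 -m handwheel '[[0,0.1,0,2.5,0,0,0],[0,0.1,0,5,0,0,0],[0,0.1,0,6.7,0,0,0],[0,0.1,0,6.7,0,0,0],[0,0.1,0,6.7,0,0,0]]'
python3 - <<'E'
from h import *
ps=[]
for i in range(3):
    s=imaging.snapshot("wrist"); ps.append(bot.get_obs()["position"])
np.savez("pics/w6.npz",**s); cv2.imwrite("pics/w6.png",s["pixels"]); print(np.round(ps,4))
goto(.5479,-.3091,.08,71.42)
W=cloud(s); o=bot.get_obs(); a=np.radians(-18.58); c,s_=np.cos(a),np.sin(a)
L=(W[...,:2]-o["position"][:2])@np.array([[c,-s_],[s_,c]]); z=W[...,2]; zu=o["position"][2]-.0348
m=(z>zu+.003)&(z<zu+.02)&(L[...,0]>-.025)&(L[...,0]<.05)&(L[...,1]<.03)&(L[...,1]>.018); print("body+y face",np.median(L[m][:,1]))
rim=(abs(z-.034)<.0015)&(L[...,1]>.015)&(L[...,1]<.04)&(L[...,0]>-.02)&(L[...,0]<.045)
print("rim edge",np.percentile(L[rim][:,1],[1,99]))
rim=(abs(z-.034)<.0015)&(L[...,1]>.005)&(L[...,1]<.03)&(L[...,0]>-.1)&(L[...,0]<-.04)
print("rim tail edge",np.percentile(L[rim][:,1],[1,99]))
rim=(abs(z-.034)<.0015)&(abs(L[...,1])<.02)&(L[...,0]>.04)&(L[...,0]<.08); print("front",np.percentile(L[rim][:,0],[1,99]) if rim.sum()>5 else 0)
rim=(abs(z-.034)<.0015)&(abs(L[...,1])<.008)&(L[...,0]<-.1)&(L[...,0]>-.13); print("tail end",np.percentile(L[rim][:,0],[1,99]) if rim.sum()>5 else 0)
m=(z>zu+.017)&(z<zu+.028)&(L[...,1]<.03)&(L[...,0]>-.12)&(L[...,0]<.07); print("gauge x",np.percentile(L[m][:,0],[.5,99.5]))
E
```

```text
clock: 17.62
position: [0.5481, -0.3095, 0.0801]
orientation: [-2.552, -1.831, 0.0]
ft_force: [-0.2, 0.6, -3.1]
opening: 0.157
grasp_force: 40.0
[[ 0.5479 -0.3098  0.08  ]
 [ 0.5478 -0.3099  0.0799]
 [ 0.5478 -0.3099  0.08  ]]
turn [-0.03 -0.02 -0.16] shift cm [ 0.08 -0.02 -0.  ] | now [ 0.5478 -0.3099  0.08  ] xyaw 71.26 j [-0.7   0.66  1.28  0.    1.2  -0.38] t 17.775 F [ 0.8  0.3 -3.4] op 0.154
body+y face 0.024204509372892927
rim edge [0.02667459 0.03985595]
rim tail edge [0.01258822 0.02966167]
front [0.05826528 0.07915282]
tail end [-0.1183787  -0.10895009]
gauge x [-0.10710468  0.051055  ]
```

```bash
python3 -m handwheel '[[0,0,-0.1,0.08,-0.02,0,0],[0,0,-0.1,0.08,-0.02,0.5,0],[0,0,-0.1,0.08,-0.02,1,0],[0,0,-0.1,0.08,-0.02,1.2,0],[0,0,-0.1,0.08,-0.02,1.4,0],[0,0,-0.1,0.08,-0.02,1.5,0],[0,0,-0.1,0.08,-0.02,1.6,0],[0,0,-0.1,0.08,-0.02,1.6,0]]'
python3 - <<'E'
from h import *
goto(.5479,-.3091,.08,71.42)
E
```

```text
clock: 18.77
position: [0.5481, -0.3083, 0.064]
orientation: [-2.55, -1.833, -0.0]
ft_force: [-0.4, 0.3, -3.6]
opening: 0.155
grasp_force: 40.0
turn [-0.04 -0.03 -0.01] shift cm [-0.08  0.01 -1.6 ] | now [ 0.5481 -0.3083  0.064 ] xyaw 71.41 j [-0.7   0.68  1.3   0.    1.16 -0.38] t 18.775 F [-0.4  0.3 -3.6] op 0.155
```

```bash
python3 -m handwheel '[[0,0,0,0,0,0.2,0],[0,0,0,0,0,0.4,0],[0,0,0,0,0,0.6,0],[0,0,0,0,0,0.8,0],[0,0,0,0,0,1.0,0],[0,0,0,0,0,1.2,0],[0,0,0,0,0,1.4,0],[0,0,0,0,0,1.6,0],[0,0,0,0,0,1.75,0],[0,0,0,0,0,1.85,0],[0,0,0,0,0,1.85,0]]' 60
python3 - <<'E'
from h import *
goto(.5479,-.3091,.0448,71.42)
E
```

```text
clock: 20.15
position: [0.548, -0.3083, 0.0452]
orientation: [-2.55, -1.833, 0.0]
ft_force: [0.2, -0.4, -3.0]
opening: 0.15
grasp_force: 60.0
turn [-0.05 -0.04 -0.02] shift cm [-0.08  0.02  0.04] | now [ 0.548  -0.3083  0.0452] xyaw 71.4 j [-0.7   0.7   1.32  0.    1.12 -0.38] t 20.15 F [ 0.2 -0.4 -3. ] op 0.15
```

```bash
python3 -m handwheel '[[0,0,0,0,0,0.05,0],[0,0,0,0,0,0.1,0],[0,0,0,0,0,0.15,0],[0,0,0,0,0,0.15,0]]' 60
python3 - <<'E'
from h import *
goto(.5479,-.3091,.0448,71.42)
E
```

```text
clock: 20.65
position: [0.5481, -0.3083, 0.0448]
orientation: [-2.551, -1.833, -0.0]
ft_force: [-2.5, 1.9, 6.1]
opening: 0.156
grasp_force: 60.0
turn [-0.01 -0.02 -0.01] shift cm [-0.08  0.01  0.  ] | now [ 0.5481 -0.3083  0.0448] xyaw 71.41 j [-0.7   0.7   1.32  0.    1.12 -0.38] t 20.65 F [-2.5  1.9  6.1] op 0.156
```

```bash
python3 -m handwheel '[[0,0,0,0,0,-0.1,0.5],[0,0,0,0,0,-0.1,0.5],[0,0,0,0,0,-0.1,0.5],[0,0,0,0,0,-0.1,0.5],[0,0,0,0,0,-0.1,0.5],[0,0,0,0,0,-2,0.5],[0,0,0,0,0,-5,0.5],[0,0,0,-4,0,-10,0.5],[0,0,0,-10,0,-15,0.5],[0,0,0,-10,0,-15,0.5],[0,0,0,-10,0,-15,0.5]]'
python3 - <<'E'
from h import *
s=imaging.snapshot("wrist"); cv2.imwrite("pics/w7.png",s["pixels"]); W=cloud(s)
a=np.radians(-18.58); c,s_=np.cos(a),np.sin(a); L=(W[...,:2]-[.5479,-.3095])@np.array([[c,-s_],[s_,c]]); z=W[...,2]
f=lambda x0,x1,y0,y1:(L[...,0]>x0)&(L[...,0]<x1)&(L[...,1]>y0)&(L[...,1]<y1)
for n,m in (("front",f(.02,.045,-.02,.02)),("frontL",f(.02,.045,.01,.02)),("frontR",f(.02,.045,-.02,-.01)),("back",f(-.024,-.012,-.02,.02)),("tail",f(-.10,-.04,-.008,.008)),("tailend",f(-.103,-.09,-.008,.008)),("rim-y",f(-.02,.045,-.033,-.029)),("rim+y",f(-.02,.045,.029,.033)),("rib",f(-.004,.004,-.015,.015))):
    print(n,m.sum(),np.round(np.median(z[m]),4))
goto(.5479,-.3091,.0448,71.42)
E
```

```text
clock: 22.02
position: [0.516, -0.4033, 0.1935]
orientation: [-2.551, -1.831, -0.0]
ft_force: [0.8, 0.1, -0.2]
opening: 0.498
grasp_force: 0.0
front 1196 0.0349
frontL 313 0.0348
frontR 297 0.0348
back 581 0.0341
tail 1122 0.0302
tailend 247 0.03
rim-y 1290 0.3396
rim+y 333 0.0343
rib 339 0.0661
turn [-0.15 -0.11 -0.01] shift cm [ 9.81  0.07 14.79] | now [ 0.5162 -0.4022  0.1926] xyaw 71.41 j [-0.84  0.6   1.05  0.    1.49 -0.52] t 22.075 F [ 0.1 -0.4  0.6] op 0.497
```

View pics/w7.png

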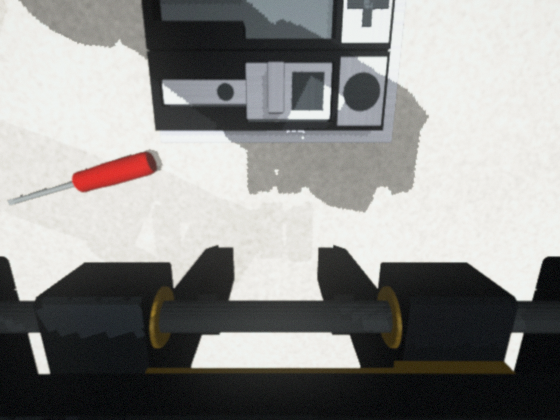

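The wrist picture shows the gauge seated in the disc nest: body at (290,92), tail at (205,93), disc tag at (362,92). The body top is level with the rim at 0.034 m, the tail top is at 0.030 m and the rib top at 0.066 m, so it is fully home.

```bash
python3 -c "
from bench import bot
print(bot.job_done())"
```

```text
the job is handed in; nothing more can be done
None
```

The gauge was drawn out by its tail, set down on the bench, re-gripped by its rib and pressed fully home in the disc nest; I handed the job in at about 22 s, and it returned no verdict.

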